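Push the balm tin through the post gate into its display bay

ROBOT

A 7-joint arm with a two-finger parallel gripper is mounted at the origin on a cart in front of the work surface, level with it; the furniture and walls round the work are solid. World frame = base frame: x ahead of the robot, y to its left, z up, the work surface at z = 0. Lengths are in m, angles in rad, forces in N, time in s.
With the tool pointing down it reaches from about 0.425 to 0.875 m from the base axis. Payload 4.7 kg.
Tool frame: the origin (TCP) lies midway between the tips of the shut fingers; the grasp point (between the pads) lies 19 mm behind it; x points along the fingers, y is the direction in which the jaws open and shut, and the axes are right-handed (so a half turn about x gives the same grasp; the last joint's range is limited). The gripper opens to 85 mm and grips with 20 to 120 N. Pads are 22 mm wide; open, the fingers measure 114 mm over their backs; the gripper's body (76 mm by 85 mm) begins 54 mm behind the grasp point. The pads swing forward as they close: fully open they stand 13 mm farther back than shut.
Start: joints at [1.119, 0.321, -0.07, 1.45, 0.023, 1.371, -0.057], TCP at [0.292, -0.581, 0.231] pointing down, gripper open.
Joint ranges: [-2.86, 2.86], [-0.3, 2.09], [-1.38, 1.24], [0.06, 2.45], [-1.56, 4.7], [0.09, 2.05], [-2.69, 2.69]. Speed limits (rad/s): [2.57, 2.57, 3.14, 3.14, 3.14, 3.14, 3.14].

INTERFACE

Orientations are given as a unit quaternion [w, x, y, z].
In Python, from workcell import ctrl gives the robot as it stands.
- The arm moves only by the tool drive_tool, never from a script. Its argument "rows" is a list that holds one entry, the list of rows, each a list of 7 numbers: the turn, a rotation vector about the tool's x, y, z in degrees, then the shift along the tool's x, y, z in mm, then the closure in counts, from 0 (fully open) to 255 (shut). In form: [[[wx, wy, wz, dx, dy, dz, jaw], ...]]. A call has 1 to 12 rows; each row shifts and turns the pose as measured when the row begins, along the tool's axes as they then stand; what a row does not reach is not made up. A row lasts 1/8 s, in which the tool goes at most 62.5 mm and 10.7 degrees, less where a joint would pass 70% of its speed; a pose out of reach is approached as far as the arm can. A call is refused whole if a number of a shift passes 62.5 or a number of a turn 10.7, either way. A call with a gripper value outside its range is refused whole. The fingers move at their own pace and stop on an object; the grip force is fixed at half the most. Time passes only in rows, so rows that do not move let the fingers close. It gives the time, the measured TCP pose, the force and the opening at its end, in the units of the state.
- ctrl.get_obs(): the state, without advancing time (a new reading comes with each control period).
- ctrl.get_image(name): name is "side" or "top" or "wrist"; returns the picture (480x640x3 uint8, red, green, blue); there is no depth.
- ctrl.camera_model(name): a dict with "intrinsics" (3x3 intrinsics, pixels), "view" (4x4, takes a point from world to camera coordinates); the wrist camera has in their place "tool_from_camera" (4x4, takes a point from camera to tool coordinates, whose origin is the TCP and whose axes are the tool frame's). Camera axes: x right, y down, z forward; pixel columns grow to the right and rows downward; lengths in m; the calibration is good to about 2 mm. A picture is of the moment at which its call begins: read the wrist's pose just before it. camera_model takes no time and is no camera call.
- ctrl.job_done(): hands the job in, once; it reports no verdict.
The state is a dict: "t": time; "joint_positions": joint angles; "joint_vel": joint speeds; "tau": joint torques, N m; "tcp_pos": TCP position; "eef_rot": TCP orientation; "wrist_force": force on the tool from outside, world axes, zero at the start; "moment": the same for the moment, N m; "width": finger opening in m.
Only numpy, scipy, OpenCV 4.12 (cv2) and the standard library are available. Lean on these libraries where they do the work, as an engineer would, in place of code of your own. Each camera call takes 0.05 s, during which the arm holds its last target.

TASK

Put the round balm tin away in its wooden display bay: with the fingertips, push it gently along the table through the narrow gap between the bay's two posts, until it is fully home against the back rail. Keep the tin flat on the table: do not pinch or lift it. Leave the egg cup, soap bar, little gift box and hand stamp standing where they are.

Things in the scene. Friction and masses are not known exactly. Their poses are not given: they have to be found in the camera images.
- balm_tin: loose round closed tin with a pink lid, 68 mm across at the lid (from 12 mm above the table up; 64 mm below that), 28 mm high, 40 to 100 g, standing flat on the table. Origin: centre of its underside, z up. It slides on the table without rolling.
- bay: low fixed wooden bay, one side open, no floor. Origin: on the table midway between its mouth's two posts; x points into the bay, z up. Posts: 20 mm diameter, 45 mm high, at y = +-47 mm (74 mm gap, 3 mm clear each side of the tin). Rails 12 mm thick, 28 mm high: sides with inner faces at y = +-47 mm; back rail's inner face at x = 100 mm. The tin starts outside (x negative), often to one side.
- egg_cup: bystander: wooden egg cup, 50 mm across, 53 mm high, loose, left of the work. Origin: centre of its underside.
- soap_bar: bystander: greenish soap bar with a paper band, 60 x 81 x 25 mm, loose, left of the work. Origin: centre of its underside.
- gift_box_d: bystander: little gift box with a bow, 63 x 63 x 51 mm, loose, right of the work. Origin: centre of its underside.
- stamp: bystander: upright wooden hand stamp, 37 x 46 mm foot, 72 mm high, loose, right of the work. Origin: centre of its underside.
- bay_home (a point): point on the table inside the bay where the centre of the tin's underside lies when the tin is fully home: in the middle between the side rails, 66 mm past the line of the posts, along the bay's x axis; moves with the bay.
Things that resemble listed ones, but are neither listed nor needed, are in the scene too. Leave any black look-alike of the balm_tin alone. There is more than one size of the bay; the one meant has the size given above.

How it is judged:
At the end, for the whole second after the job is handed in: The tin stands flat on the table inside the bay, between its side rails, within 8 mm of the back rail (centre more than 58 mm past the line of the posts), at rest (x of balm_tin in the frame of bay between 0.058 and 0.07 m and y of balm_tin in the frame of bay between -0.018 and 0.018 m and height (world z) of balm_tin below 0.004 m and angle between balm_tin's own z axis and vertical below 0.08 rad and linear speed of balm_tin below 0.01 m/s); the robot touches nothing.
It fails at once if the tin is lifted (its origin more than 10 mm above the table) or tipped by more than 0.25 rad (height (world z) of balm_tin above 0.01 m or angle between balm_tin's own z axis and vertical above 0.25 rad).
It fails at once if the tin is pinched or rammed: the fingers press on it with more than 40 N (contact force between the fingers and balm_tin above 40 N).
It fails at once if a bystander (egg cup, soap bar, little gift box, hand stamp) is moved by more than 15 mm or tipped over (distance of any of egg_cup, soap_bar, gift_box_d, stamp from where it was at the start of the episode above 0.015 m or angle between any of egg_cup, soap_bar, gift_box_d, stamp's own z axis and vertical above 0.4 rad).
It also fails if it takes over 45 s, if anything falls off the work surface, if the arm or the gripper's body presses on something with over 40 N, if the wrist force passes 120 N, or if a joint passes its speed limit or range.

## Working session

There is one attempt and no reset: what is moved stays moved. The work goes in short steps, Python scripts to look and compute and a tool call to move; the robot and the scene stay as the last step left them, time stands still between calls to the robot, and variables do not carry over. Pictures are saved under pics/ and viewed, and the job is handed in when it is done.

Besides the shell and the picture viewer there is one more tool, called after "Request:" in YAML: its name, and indented under it one key for each argument. drive_tool: Moves the arm, as the interface text tells. Its arguments: {"type":"object","properties":{"rows":{"type":"array"}},"required":["rows"]}

```bash
mkdir -p pics; cat > h.py <<'E'
import numpy as np, cv2
from workcell import ctrl
def grab(n,f):
    im=ctrl.get_image(n); cv2.imwrite('pics/'+f,im[:,:,::-1]); return im
def ray(n,u,v,z):
    m=ctrl.camera_model(n);K=np.array(m['intrinsics']);V=np.array(m['view'])
    R=V[:3,:3];c=-R.T@V[:3,3];d=R.T@np.linalg.solve(K,[u,v,1.]);return c+d*(z-c[2])/d[2]
def proj(n,p):
    m=ctrl.camera_model(n);K=np.array(m['intrinsics']);V=np.array(m['view'])
    q=K@(V[:3,:3]@np.array(p)+V[:3,3]);return q[:2]/q[2]
E
python3 - <<'E'
from h import *
o=ctrl.get_obs();print(o)
grab('top','t0.png');grab('side','s0.png')
for n in('top','side'):
    V=np.array(ctrl.camera_model(n)['view']);print(n,-V[:3,:3].T@V[:3,3],ctrl.camera_model(n)['intrinsics'])
E
```

```text
{'t': 0.0, 'joint_positions': array([ 1.11912007,  0.32182833, -0.07007628,  1.45166666,  0.02258412,
        1.37081171, -0.05688439]), 'joint_vel': array([-0.00170073, -0.00058394, -0.00066369,  0.00037257,  0.00025   ,
       -0.00036542,  0.0008614 ]), 'tau': array([-1.21414083e-03, -4.93589115e+01, -3.83232459e-01, -3.14331150e+01,
        1.25781912e-02,  1.15054325e-02, -2.87215107e-05]), 'tcp_pos': array([ 0.29163937, -0.58029733,  0.23022416]), 'eef_rot': array([-0.16254876, -0.68782782, -0.16385946,  0.68820118]), 'wrist_force': array([-0.18533669, -0.96468264, -0.26261382]), 'moment': array([ 0.02834905, -0.0043019 ,  0.00645654]), 'width': 0.08487644327229868}
top [ 0.43389111 -0.01416453  1.2070229 ] [[532.81086837   0.         313.60170322]
 [  0.         532.81086837 243.53008772]
 [  0.           0.           1.        ]]
side [ 0.20482781 -1.12736303  0.55798311] [[540.56395544   0.         320.67192967]
 [  0.         540.56395544 236.12128788]
 [  0.           0.           1.        ]]
```

View pics/t0.png

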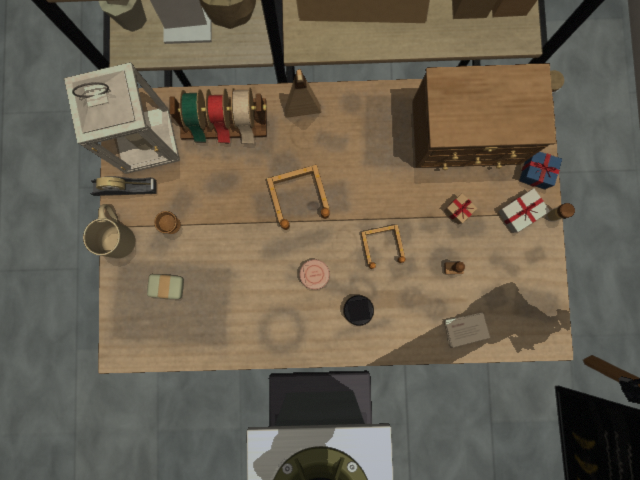

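View pics/s0.png

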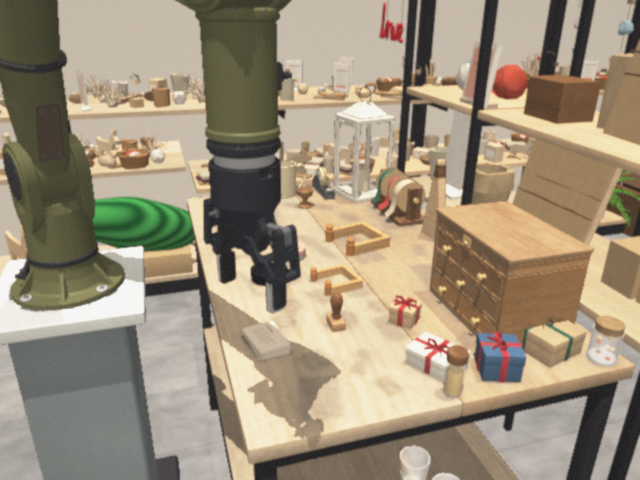

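The top view shows the pink tin at (314,274), and a black look-alike at (358,310) to leave alone. There are two bays. The large one has posts at (285,224) and (325,212), about 42 px ≈ 91 mm apart. The small one has posts at (371,265) and (402,259), about 69 mm apart. The 94 mm post spacing fits the large bay. I'll confirm this in an enlarged crop and measure.

```bash
python3 - <<'E'
from h import *
im=cv2.imread('pics/t0.png')
c=im[150:300,250:420]; cv2.imwrite('pics/c0.png',cv2.resize(c,None,fx=4.7,fy=4,interpolation=cv2.INTER_CUBIC) if 0 else cv2.resize(c,None,fx=4,fy=4,interpolation=cv2.INTER_CUBIC))
hsv=cv2.cvtColor(im,cv2.COLOR_BGR2HSV)
for p in [(285,224),(325,212),(280,200),(314,265),(310,240),(297,171)]: print(p,hsv[p[1],p[0]])
lab=cv2.cvtColor(im,cv2.COLOR_BGR2LAB)
for p in [(285,224),(325,212),(314,265),(310,240)]: print(p,lab[p[1],p[0]])
E
```

```text
(285, 224) [ 14 184 159]
(325, 212) [ 14 187 157]
(280, 200) [ 17  90 113]
(314, 265) [  9 119 163]
(310, 240) [ 17  87 132]
(297, 171) [ 16 148 179]
(285, 224) [121 147 168]
(325, 212) [119 147 168]
(314, 265) [131 146 149]
(310, 240) [124 132 145]
```

View pics/c0.png

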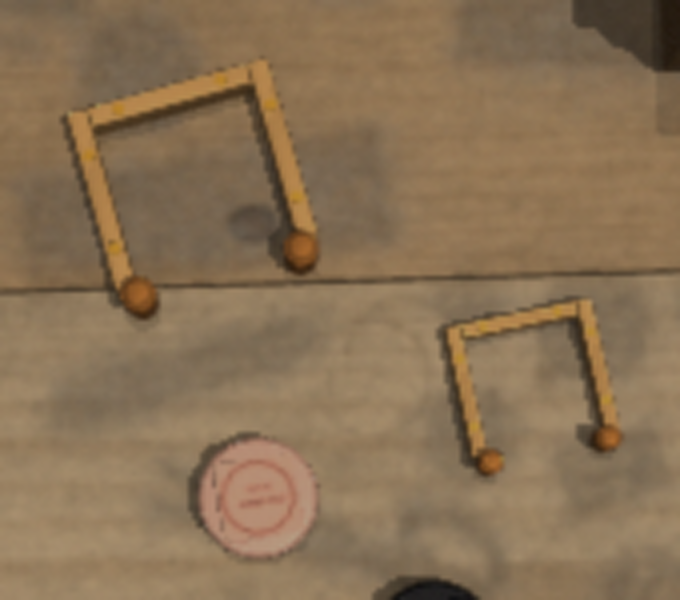

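```bash
cat > meas.py <<'E'
from h import *
def comp(mask,near):
    n,l,s,c=cv2.connectedComponentsWithStats(mask.astype(np.uint8));
    i=min(range(1,n),key=lambda i:np.hypot(*(c[i]-near)) if s[i,4]>25 else 1e9)
    return c[i],s[i],(l==i).astype(np.uint8)
def tin(im,near=(314.5,274)):
    lab=cv2.cvtColor(im,cv2.COLOR_RGB2LAB).astype(int)
    hsv=cv2.cvtColor(im,cv2.COLOR_RGB2HSV)
    m=(lab[:,:,1]>140)&((lab[:,:,2]-lab[:,:,1])<9)
    m=cv2.morphologyEx(m.astype(np.uint8),cv2.MORPH_CLOSE,np.ones((5,5)))
    c,s,mm=comp(m,near)
    ct=max(cv2.findContours(mm,cv2.RETR_EXTERNAL,cv2.CHAIN_APPROX_NONE)[0],key=len)
    e=cv2.minEnclosingCircle(ct); return c,s,e,ray('top',*c,.028)
if __name__=='__main__':
    im=cv2.imread('pics/t0.png')[:,:,::-1].copy()
    c,s,e,p=tin(im);print('tin',c,s,e,p,'diam',e[1]*2/532.8*1.179)
    hsv=cv2.cvtColor(im,cv2.COLOR_RGB2HSV)
    m=(hsv[:,:,0]<16)&(hsv[:,:,1]>165)
    P=[]
    for q in[(285,224),(325,212.5)]:
        c,s,_=comp(m,q);p=ray('top',*c,.037);print('post',c,s,p);P.append(p[:2])
    d=P[0]-P[1];print('sep',np.linalg.norm(d)); y=d/np.linalg.norm(d);x=np.array([y[1],-y[0]]);o=(P[0]+P[1])/2
    print('o',o,'x',x,'yaw',np.degrees(np.arctan2(x[1],x[0])))
    for a,b,z in[(.1,.047,.028),(.1,-.047,.028),(.112,.059,.028),(.112,-.059,.028),(0,.047,.045),(0,-.047,.045)]:
        w=o+a*x+b*y; u=proj('top',[*w,z]);print(a,b,np.round(u,1),'crop',np.round((u-[250,150])*4))
    t=tin(im)[3][:2]-o;print('tin in bay',t@x,t@y)
E
python3 meas.py
```

```text
tin [313.5353902  272.82395644] [300 260  29  29 551] ((314.20587158203125, 273.92535400390625), 14.246590614318848) [ 4.87471867e-01 -1.06159245e-04  2.80000000e-02] diam 0.06305078954310031
post [284.28125  223.546875] [280 219   9  10  64] [0.59819338 0.06135243 0.037     ]
post [324.60606061 212.43939394] [321 208   8  10  66] [ 0.62021162 -0.02878622  0.037     ]
sep 0.09278889220910377
o [0.6092025 0.0162831] x [0.97143789 0.23729395] yaw 13.726881903057304
0.1 0.047 [272.7 181.8] crop [ 91. 127.]
0.1 -0.047 [312.9 170.7] crop [252.  83.]
0.112 0.059 [266.2 178.1] crop [ 65. 113.]
0.112 -0.059 [316.6 164.3] crop [267.  57.]
0 0.047 [283.8 223.1] crop [135. 292.]
0 -0.047 [324.9 211.8] crop [300. 247.]
tin in bay -0.12214282490358508 0.012964792106447917
```

```bash
cat > plan.py <<'E'
from h import *
from scipy.spatial.transform import Rotation as Ro
O=np.array([.6092,.0163]);X=np.array([.97144,.23729]);Y=np.array([-X[1],X[0]])
def b2w(a,b,z): return np.array([*(O+a*X+b*Y),z])
Rt=np.column_stack([[0,0,-1],[*Y,0],[*X,0]])
def st():
    o=ctrl.get_obs();q=o['eef_rot'];R=Ro.from_quat([q[1],q[2],q[3],q[0]]).as_matrix();return o,R
def show(target):
    o,R=st();p=o['tcp_pos']
    print('t',o['t'],'tcp',p.round(4),'bay',np.round([(p[:2]-O)@X,(p[:2]-O)@Y,p[2]],4),'F',o['wrist_force'].round(2),'w',o['width'])
    print('R\n',R.round(3),'rotvec tool deg',np.degrees(Ro.from_matrix(R.T@Rt).as_rotvec()).round(2))
    d=(target-p); print('shift tool mm (cur)',(R.T@d*1e3).round(1),' (aligned)',(Rt.T@d*1e3).round(1))
E
python3 - <<'E'
from plan import *
print(b2w(-.1785,.012,.2)); show(b2w(-.1785,.012,.2))
E
```

```text
[ 0.43295048 -0.01439898  0.2       ]
t 0.1 tcp [ 0.2917 -0.5803  0.2303] bay [-0.45   -0.5043  0.2303] F [ 0.59  0.04 -0.38] w 0.08542088985705452
R
 [[-0.001  0.449 -0.893]
 [ 0.002 -0.893 -0.449]
 [-1.    -0.002  0.   ]] rotvec tool deg [-1.6703e+02 -1.5000e-01  2.0000e-02]
shift tool mm (cur) [  31.  -442.1 -380.4]  (aligned) [ 30.3 516.3 271.5]
```

```bash
sed -i 's/^Rt=.*/Rt=np.column_stack([[0,0,-1],[*-Y,0],[*-X,0]])/' plan.py; python3 - <<'E'
from plan import *
show(b2w(-.1785,.012,.2))
E
```

```text
t 0.1 tcp [ 0.2917 -0.5803  0.2303] bay [-0.45   -0.5043  0.2303] F [ 0.59  0.04 -0.38] w 0.08542088985705452
R
 [[-0.001  0.449 -0.893]
 [ 0.002 -0.893 -0.449]
 [-1.    -0.002  0.   ]] rotvec tool deg [12.97  0.02  0.1 ]
shift tool mm (cur) [  31.  -442.1 -380.4]  (aligned) [  30.3 -516.3 -271.5]
```

Request:
drive_tool:
  rows:
    - [[6.5,0,0,0,-20,-20,165],[6.5,0,0,0,-30,-20,165],[0,0,0,0,-50,-25,165],[0,0,0,0,-50,-25,165],[0,0,0,0,-50,-25,165],[0,0,0,0,-50,-25,165]]

```text
t: 0.85
tcp_pos: [0.3595, -0.2958, 0.2266]
eef_rot: [-0.077, -0.701, -0.08, 0.704]
wrist_force: [1.0, -0.0, 0.3]
width: 0.0304
```

```bash
python3 - <<'E'
from plan import *
show(b2w(-.1785,.012,.2));print(st()[0]['joint_positions'])
E
```

```text
t 0.85 tcp [ 0.3595 -0.2958  0.2266] bay [-0.3166 -0.244   0.2266] F [ 1.05 -0.02  0.33] w 0.03037106575257351
R
 [[-0.005  0.221 -0.975]
 [ 0.005 -0.975 -0.221]
 [-1.    -0.006  0.004]] rotvec tool deg [-0.98  0.21  0.34]
shift tool mm (cur) [  27.7 -258.1 -133.8]  (aligned) [  26.6 -256.  -138.1]
[ 0.87056264 -0.0552644  -0.22879222  1.88114308 -0.01392926  1.32128874
 -0.70266614]
```

Request:
drive_tool:
  rows:
    - [[-1,0,0,5,-50,-27,165],[0,0,0,5,-50,-27,165],[0,0,0,5,-50,-27,165],[0,0,0,5,-50,-27,165],[0,0,0,5,-50,-27,165],[0,0,0,0,0,0,165]]

```text
t: 1.6
tcp_pos: [0.4324, -0.007, 0.2011]
eef_rot: [-0.086, -0.7, -0.089, 0.703]
wrist_force: [-0.5, -1.0, -0.6]
width: 0.0302
```

```bash
python3 - <<'E'
from plan import *
show(b2w(-.1785,.012,.09));print(st()[0]['joint_positions'])
E
```

```text
t 1.6 tcp [ 0.4324 -0.007   0.2011] bay [-0.1772  0.0193  0.2011] F [-0.48 -1.02 -0.56] w 0.030157782758341717
R
 [[-0.004  0.246 -0.969]
 [ 0.003 -0.969 -0.246]
 [-1.    -0.004  0.003]] rotvec tool deg [0.49 0.17 0.25]
shift tool mm (cur) [111.    7.8   1. ]  (aligned) [111.1   7.3   1.3]
[ 0.60657655 -0.12097664 -0.59734149  1.97573673 -0.07466617  1.27083376
 -1.28762274]
```

Request:
drive_tool:
  rows:
    - [[0.5,0,0,40,4,2,165],[0,0,0,40,2,2,165],[0,0,0,28,1,0,165],[0,0,0,0,0,0,165]]

```text
t: 2.1
tcp_pos: [0.4292, -0.0171, 0.0902]
eef_rot: [-0.083, -0.701, -0.085, 0.703]
wrist_force: [0.3, 0.1, 1.3]
width: 0.0303
```

```bash
python3 - <<'E'
from plan import *
show(b2w(-.1785,.012,.014))
grab('top','t1.png');grab('side','s1.png');grab('wrist','w1.png')
a=cv2.imread('pics/t1.png')[160:340,220:420];b=cv2.imread('pics/s1.png')[180:360,200:400]
cv2.imwrite('pics/c1.png',np.hstack([cv2.resize(a,(400,360)),cv2.resize(b,(400,360))]))
print(proj('top',[.432,-.014,.09]))
E
```

```text
t 2.1 tcp [ 0.4292 -0.0171  0.0902] bay [-0.1828  0.0102  0.0902] F [0.33 0.08 1.34] w 0.030308580190006276
R
 [[-0.004  0.236 -0.972]
 [ 0.001 -0.972 -0.236]
 [-1.    -0.002  0.004]] rotvec tool deg [-0.07  0.21  0.13]
shift tool mm (cur) [76.2 -1.6 -4.6]  (aligned) [76.2 -1.8 -4.3]
[320.59549731 297.88003566]
```

View pics/c1.png

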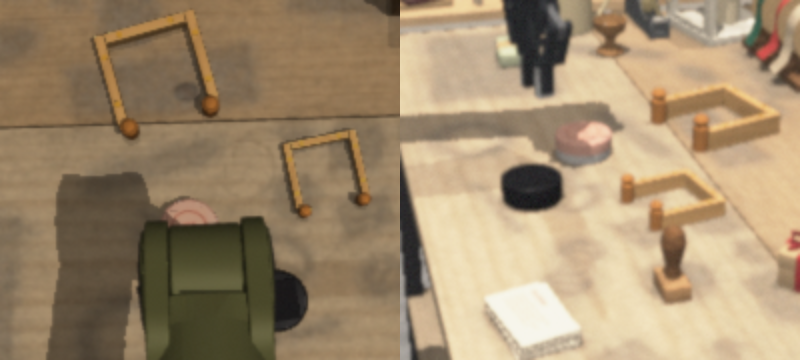

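View pics/w1.png

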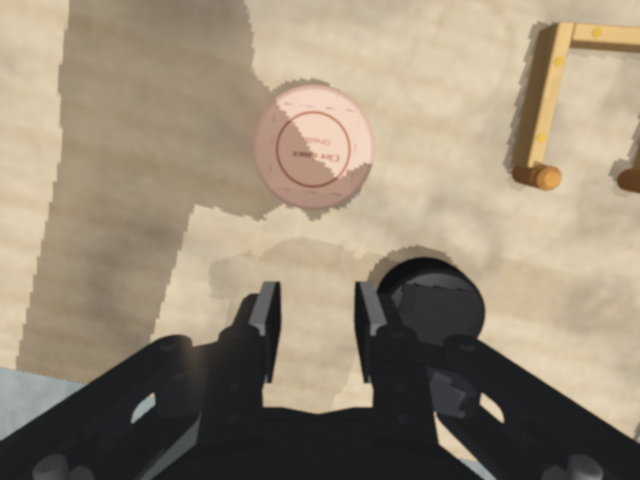

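The wrist view shows the pink tin at (314,147), straight ahead of the fingers, whose midpoint is at column 318. The black tin is at (430,310), beside and below the right finger, with about 11 mm of clearance. I'll descend next.

Request:
drive_tool:
  rows:
    - [[0,0,0,25,-1,-2,165],[0,0,0,25,-1,-1,165],[0,0,0,15,0,-1,165],[0,0,0,7,0,0,165],[0,0,0,0,0,0,165]]

```text
t: 2.88
tcp_pos: [0.4427, -0.0159, 0.026]
eef_rot: [0.085, 0.707, 0.081, -0.697]
wrist_force: [-0.2, 0.8, -0.4]
width: 0.0302
```

```bash
python3 - <<'E'
from plan import *
show(b2w(-.1665,.012,.015))
grab('wrist','w2.png');grab('side','s2.png')
cv2.imwrite('pics/c2.png',cv2.resize(cv2.imread('pics/s2.png')[190:320,250:420],None,fx=4,fy=4))
E
```

```text
t 2.875 tcp [ 0.4427 -0.0159  0.026 ] bay [-0.1694  0.0082  0.026 ] F [-0.23  0.82 -0.36] w 0.030213504473500092
R
 [[ 0.016  0.234 -0.972]
 [-0.004 -0.972 -0.234]
 [-1.     0.007 -0.014]] rotvec tool deg [-0.17 -0.82 -0.42]
shift tool mm (cur) [11.  -3.8 -2.7]  (aligned) [11.  -3.8 -2.9]
```

View pics/w2.png

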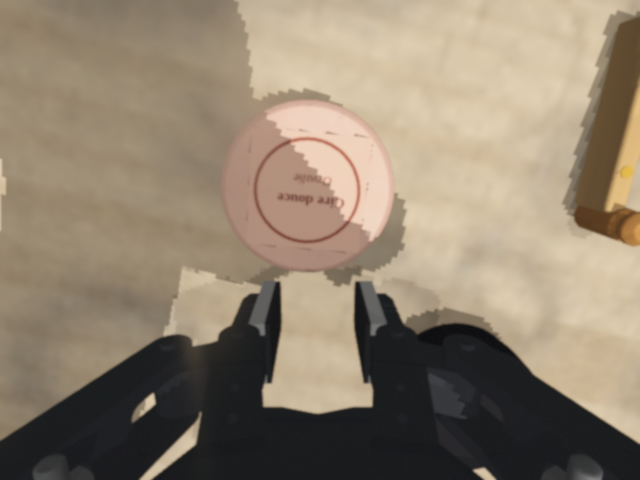

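View pics/c2.png

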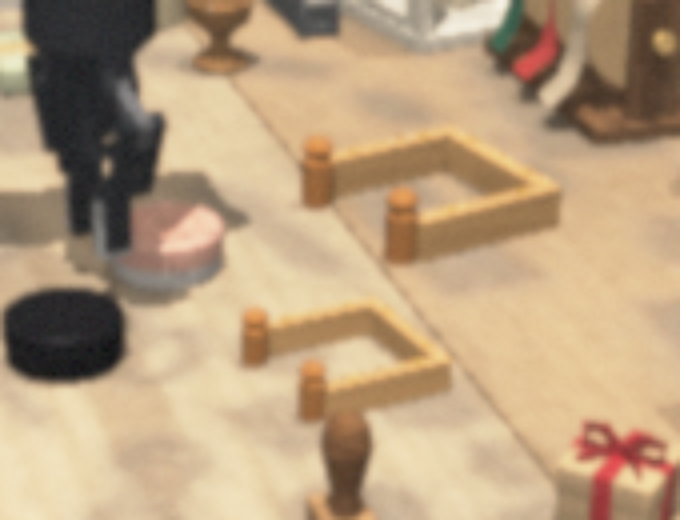

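```bash
python3 - <<'E'
from plan import *
o,R=st();print(o['joint_positions'].round(3),o['t'])
# tin centre in wrist view -> world
im=cv2.imread('pics/w2.png');m=ctrl.camera_model('wrist');K=np.array(m['intrinsics']);T=np.array(m['tool_from_camera'])
def wray(u,v,z):
    c=R@T[:3,3]+o['tcp_pos'];d=R@T[:3,:3]@np.linalg.solve(K,[u,v,1.]);return c+d*(z-c[2])/d[2]
for uv in[(308,185),(221,185),(395,185),(308,100),(308,271)]:
    p=wray(*uv,.028);print(uv,p.round(4),'bay',((p[:2]-O)@X).round(4),((p[:2]-O)@Y).round(4))
E
```

```text
[ 0.573  0.131 -0.622  2.156  0.106  0.866 -1.447] 2.975
(308, 185) [ 0.4898 -0.0017  0.028 ] bay -0.1203 0.0108
(221, 185) [0.4821 0.0303 0.028 ] bay -0.1201 0.0438
(395, 185) [ 0.4974 -0.0338  0.028 ] bay -0.1205 -0.0222
(308, 100) [0.5194 0.0052 0.028 ] bay -0.0899 0.0105
(308, 271) [ 0.4559 -0.0096  0.028 ] bay -0.1551 0.0112
```

Request:
drive_tool:
  rows:
    - [[0,-0.4,-0.2,5,-2,2,165],[0,-0.4,-0.2,4,-1,1,165],[0,0,0,2,0,0,165],[0,0,0,0,0,0,165]]

```text
t: 3.48
tcp_pos: [0.4402, -0.0138, 0.0156]
eef_rot: [0.084, 0.703, 0.083, -0.701]
wrist_force: [0.3, 0.5, -0.4]
width: 0.0301
```

```bash
python3 - <<'E'
from plan import *
show(b2w(-.1665,.012,.015));print(st()[0]['joint_positions'].round(3))
E
```

```text
t 3.475 tcp [ 0.4402 -0.0138  0.0156] bay [-0.1713  0.0109  0.0156] F [ 0.34  0.49 -0.44] w 0.030083793566831316
R
 [[ 0.002  0.234 -0.972]
 [-0.001 -0.972 -0.234]
 [-1.     0.001 -0.002]] rotvec tool deg [-0.19 -0.11 -0.08]
shift tool mm (cur) [ 0.6 -1.1 -4.8]  (aligned) [ 0.6 -1.1 -4.8]
[ 0.565  0.157 -0.62   2.158  0.122  0.857 -1.464]
```

Request:
drive_tool:
  rows:
    - [[0,0,0,0,0,-4,165],[0,0,0,0,0.5,-6,165],[0,0,0,0,1,-7,165],[0,0,0,0,1,-8,165],[0,0,0,0,1,-8,165],[0,0,0,0,1,-8,165],[0,0,0,0,1,-6,165],[0,0,0,0,0,0,165]]

```text
t: 4.47
tcp_pos: [0.4912, -0.0076, 0.0157]
eef_rot: [0.084, 0.703, 0.083, -0.701]
wrist_force: [-0.6, 0.1, -0.4]
width: 0.0302
```

```bash
cat > wl.py <<'E'
from plan import *
import sys
def wl(f):
    o,R=st(); im=grab('wrist',f)
    m=ctrl.camera_model('wrist');K=np.array(m['intrinsics']);T=np.array(m['tool_from_camera'])
    lab=cv2.cvtColor(im,cv2.COLOR_RGB2LAB).astype(int)
    a=(((lab[:,:,1]>140)&(lab[:,:,2]-lab[:,:,1]<9))*255).astype(np.uint8)
    a=cv2.morphologyEx(a,cv2.MORPH_CLOSE,np.ones((9,9)))
    ct=max(cv2.findContours(a,cv2.RETR_EXTERNAL,cv2.CHAIN_APPROX_NONE)[0],key=cv2.contourArea)
    (u,v),(A,B),g=cv2.fitEllipse(cv2.convexHull(ct))
    c=R@T[:3,3]+o['tcp_pos'];d=R@T[:3,:3]@np.linalg.solve(K,[u,v,1.]);p=c+d*(.028-c[2])/d[2]
    print('tin px',round(u),round(v),round(A),round(B),'bay',((p[:2]-O)@X).round(4),((p[:2]-O)@Y).round(4))
show(b2w(-.0715,0,.0155));wl(sys.argv[1])
E
python3 wl.py w3.png
```

```text
t 4.475 tcp [ 0.4912 -0.0076  0.0157] bay [-0.1203  0.0048  0.0157] F [-0.58  0.11 -0.43] w 0.03017782104331099
R
 [[ 0.003  0.234 -0.972]
 [-0.    -0.972 -0.234]
 [-1.     0.001 -0.002]] rotvec tool deg [-0.19 -0.14 -0.06]
shift tool mm (cur) [  0.3   4.6 -48.8]  (aligned) [  0.2   4.8 -48.8]
tin px 317 211 112 115 bay -0.079 0.0042
```

View pics/w3.png

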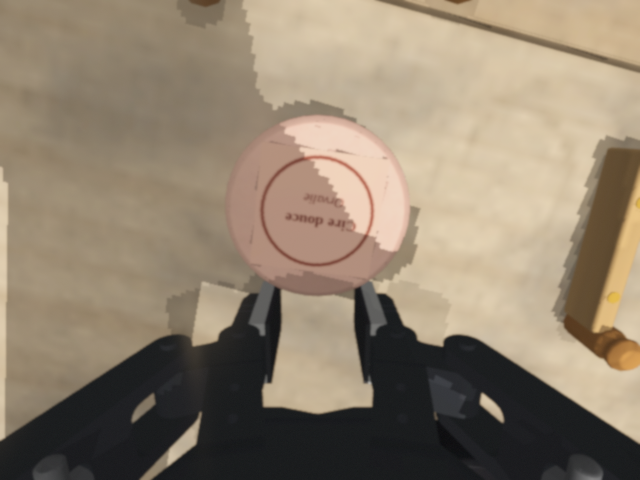

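The tin sits in the cradle: its centre is at column 317 and the finger midpoint is at 318. Both bay posts are coming in at the top, at (205,0) and (458,0).

Request:
drive_tool:
  rows:
    - [[0,0,0,0,0.5,-5,165],[0,0,0,0,1,-7,165],[0,0,0,0,1,-7,165],[0,0,0,0,1,-6,165],[0,0,0,0,0.5,-5,165],[0,0,0,0,0,0,165]]

```text
t: 5.28
tcp_pos: [0.5229, -0.0044, 0.0157]
eef_rot: [0.084, 0.703, 0.083, -0.701]
wrist_force: [0.3, 0.2, -0.5]
width: 0.0298
```

```bash
python3 wl.py w4.png
```

```text
t 5.275 tcp [ 0.5229 -0.0044  0.0157] bay [-0.0888  0.0003  0.0157] F [ 0.32  0.2  -0.48] w 0.02980537363529675
R
 [[ 0.002  0.234 -0.972]
 [-0.001 -0.972 -0.234]
 [-1.     0.001 -0.002]] rotvec tool deg [-0.21 -0.11 -0.08]
shift tool mm (cur) [  0.2   0.3 -17.3]  (aligned) [  0.2   0.3 -17.3]
tin px 316 211 112 115 bay -0.0476 -0.0002
```

View pics/w4.png

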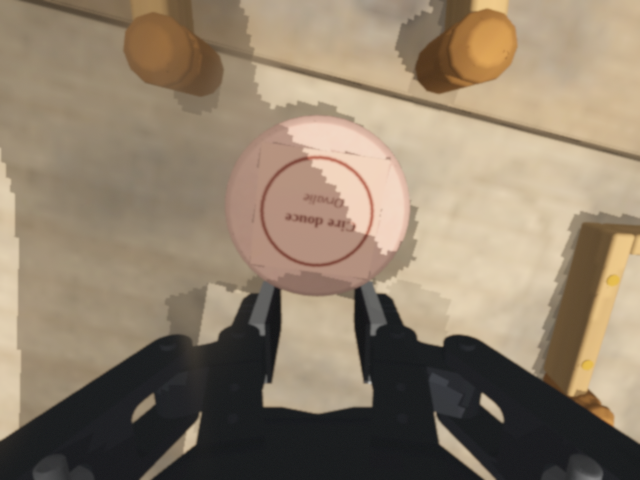

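The post tops are at (154,48) and (483,46), so their midpoint is column 318.5. The tin centre is at about 317.5, so it is aligned to within 1 mm. I'll go straight in.

Request:
drive_tool:
  rows:
    - [[0,0,0,0,0,-5,165],[0,0,0,0,0,-7,165],[0,0,0,0,0,-7,165],[0,0,0,0,0,-7,165],[0,0,0,0,0,-7,165],[0,0,0,0,0,-6,165],[0,0,0,0,0,0,165]]

```text
t: 6.2
tcp_pos: [0.5632, 0.0053, 0.0156]
eef_rot: [0.084, 0.703, 0.083, -0.702]
wrist_force: [0.3, -0.1, -0.6]
width: 0.0303
```

```bash
python3 wl.py w5.png
```

```text
t 6.2 tcp [0.5632 0.0053 0.0156] bay [-0.0473  0.0002  0.0156] F [ 0.28 -0.13 -0.56] w 0.03029709062680055
R
 [[ 0.002  0.234 -0.972]
 [-0.001 -0.972 -0.234]
 [-1.     0.001 -0.002]] rotvec tool deg [-0.21 -0.09 -0.08]
shift tool mm (cur) [ 0.   0.3 24.2]  (aligned) [ 0.1  0.2 24.2]
tin px 316 211 112 115 bay -0.006 -0.0003
```

View pics/w5.png

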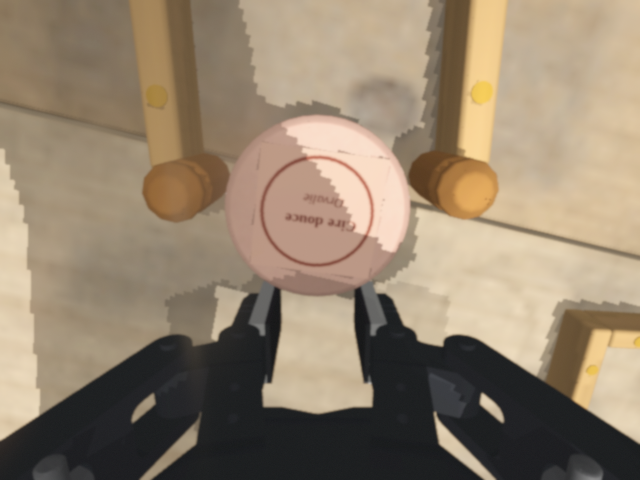

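The tin is between the posts (tops at (173,193) and (468,189), midpoint 320), with matching gaps on both sides. I'll continue in short pieces and watch the force.

Request:
drive_tool:
  rows:
    - [[0,0,0,0,0.5,-5,165],[0,0,0,0,0.3,-7,165],[0,0,0,0,0,-7,165],[0,0,0,0,0,-5,165],[0,0,0,0,0,0,165]]

```text
t: 6.88
tcp_pos: [0.5879, 0.0102, 0.0155]
eef_rot: [0.084, 0.703, 0.083, -0.702]
wrist_force: [-0.7, -0.2, 0.1]
width: 0.0303
```

```bash
python3 wl.py w6.png; python3 -c "
from h import *
grab('side','s6.png');cv2.imwrite('pics/c6.png',cv2.resize(cv2.imread('pics/s6.png')[170:300,270:430],None,fx=4.5,fy=4.5))"
```

```text
t 6.875 tcp [0.5879 0.0102 0.0155] bay [-0.0221 -0.0009  0.0155] F [-0.69 -0.21  0.11] w 0.03033908744253705
R
 [[ 0.001  0.233 -0.972]
 [-0.001 -0.972 -0.233]
 [-1.     0.002 -0.001]] rotvec tool deg [-0.23 -0.06 -0.09]
shift tool mm (cur) [-0.  -0.7 49.4]  (aligned) [ 0.  -0.9 49.4]
tin px 316 211 112 115 bay 0.019 -0.0014
```

View pics/w6.png

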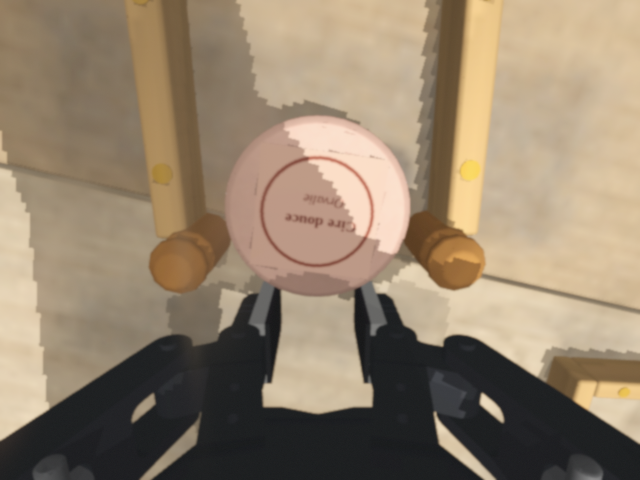

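View pics/c6.png

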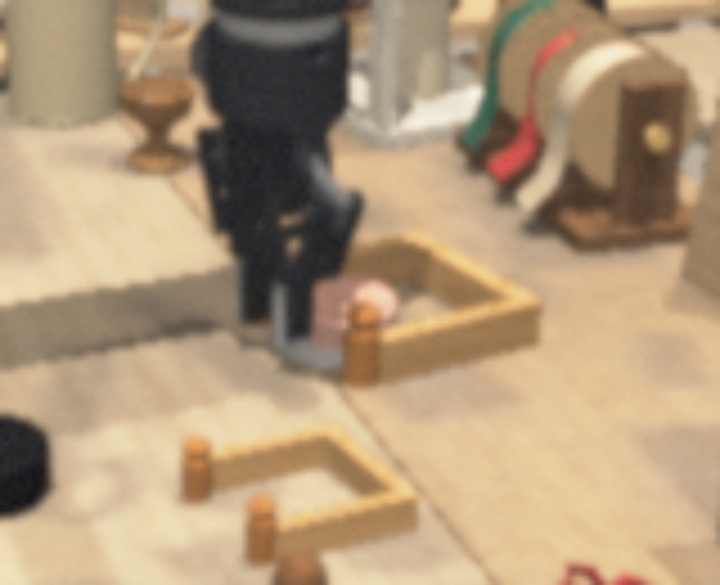

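The knuckles' lower ends are about 50 mm above the fingertips, so they clear the 45 mm posts.

Request:
drive_tool:
  rows:
    - [[0,0,0,0,0,-5,165],[0,0,0,0,-0.3,-6,165],[0,0,0,0,-0.3,-6,165],[0,0,0,0,0,-6,165],[0,0,0,0,0,-5,165],[0,0,0,0,0,0,165]]

```text
t: 7.72
tcp_pos: [0.6164, 0.0176, 0.0154]
eef_rot: [0.084, 0.702, 0.082, -0.702]
wrist_force: [-0.8, 0.3, -0.4]
width: 0.0303
```

```bash
python3 wl.py w7.png
```

```text
t 7.725 tcp [0.6164 0.0176 0.0154] bay [ 0.0073 -0.0005  0.0154] F [-0.77  0.26 -0.35] w 0.030309349301346773
R
 [[ 0.001  0.233 -0.972]
 [-0.002 -0.972 -0.233]
 [-1.     0.002 -0.   ]] rotvec tool deg [-0.24 -0.03 -0.1 ]
shift tool mm (cur) [-0.1 -0.1 78.8]  (aligned) [-0.1 -0.5 78.8]
tin px 316 211 112 115 bay 0.0485 -0.001
```

View pics/w7.png

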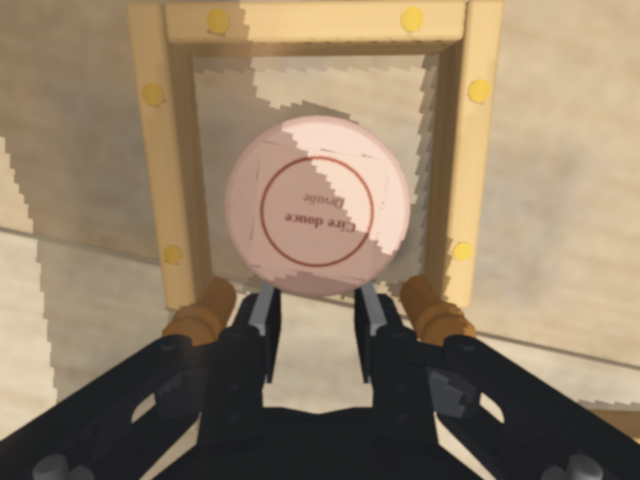

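```bash
python3 - <<'E'
from plan import *
o,R=st();m=ctrl.camera_model('wrist');K=np.array(m['intrinsics']);T=np.array(m['tool_from_camera'])
print('cam tool',T.round(3))
for u,v,z in[(318,42,.028),(318,55,0),(318,3,.028),(318,115,.028),(318,296,.028),(226,205,.028),(410,205,.028)]:
    c=R@T[:3,3]+o['tcp_pos'];d=R@T[:3,:3]@np.linalg.solve(K,[u,v,1.]);p=c+d*(z-c[2])/d[2]
    print(u,v,((p[:2]-O)@X).round(4),((p[:2]-O)@Y).round(4))
E
```

```text
cam tool [[ 0.    -0.279  0.96  -0.143]
 [ 1.    -0.001 -0.     0.001]
 [ 0.001  0.96   0.279 -0.071]
 [ 0.     0.     0.     1.   ]]
318 42 0.1026 -0.0018
318 55 0.1034 -0.0019
318 3 0.1134 -0.0018
318 115 0.0807 -0.0017
318 296 0.0153 -0.0014
226 205 0.0506 0.0309
410 205 0.0502 -0.034
```

The tin front is at row 115 and the back rail's inner edge at row 42, which leaves a gap of about 22 mm. I'll push 18 mm more and then finish gently.

Request:
drive_tool:
  rows:
    - [[0,0,0,0,0,-4,165],[0,0,0,0,0,-5,165],[0,0,0,0,0,-5,165],[0,0,0,0,0,-4,165],[0,0,0,0,0,-2,165],[0,0,0,0,0,0,165]]

```text
t: 8.52
tcp_pos: [0.6366, 0.0223, 0.0152]
eef_rot: [-0.084, -0.702, -0.082, 0.702]
wrist_force: [-0.5, 0.4, 0.8]
width: 0.0297
```

```bash
python3 wl.py w8.png
```

```text
t 8.525 tcp [0.6366 0.0223 0.0152] bay [ 0.0281 -0.0007  0.0152] F [-0.47  0.37  0.78] w 0.02965406250193065
R
 [[ 0.     0.233 -0.972]
 [-0.002 -0.972 -0.233]
 [-1.     0.002  0.   ]] rotvec tool deg [-0.25  0.02 -0.1 ]
shift tool mm (cur) [-0.3 -0.2 99.6]  (aligned) [-0.3 -0.7 99.6]
tin px 316 212 112 115 bay 0.069 -0.0011
```

View pics/w8.png

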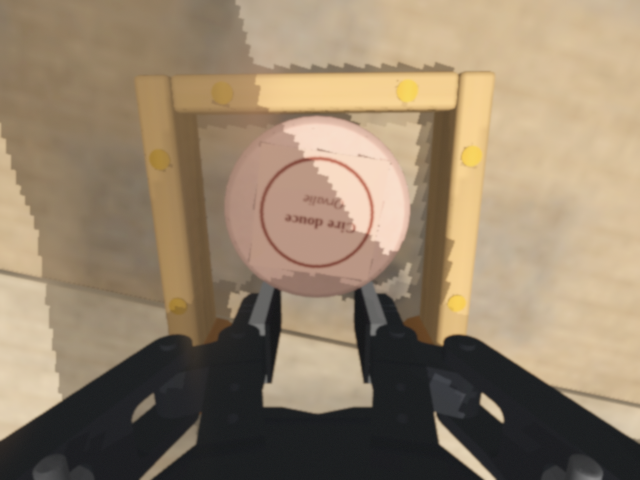

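The rail edge is at row 110 and the tin front at row 116, so about 2 mm remains. I'll nudge it a little more and then back off straight.

Request:
drive_tool:
  rows:
    - [[0,0,0,0,0,-1,165],[0,0,0,0,0,-1,165],[0,0,0,0,0,0,165]]

```text
t: 8.95
tcp_pos: [0.6382, 0.0226, 0.0152]
eef_rot: [-0.084, -0.702, -0.082, 0.703]
wrist_force: [-0.6, 0.3, 0.2]
width: 0.0302
```

```bash
python3 wl.py w9.png
```

```text
t 8.95 tcp [0.6382 0.0226 0.0152] bay [ 0.0296 -0.0008  0.0152] F [-0.61  0.28  0.16] w 0.030231559225749
R
 [[-0.001  0.233 -0.973]
 [-0.002 -0.973 -0.233]
 [-1.     0.002  0.001]] rotvec tool deg [-0.26  0.06 -0.11]
shift tool mm (cur) [ -0.2  -0.3 101.1]  (aligned) [ -0.3  -0.8 101.1]
tin px 316 212 112 115 bay 0.0705 -0.0012
```

Request:
drive_tool:
  rows:
    - [[0,0,0,0,0,5,165],[0,0,0,0,0,8,165],[0,0,0,0,0,10,165],[0,0,0,0,0,15,165],[0,0,0,0,0,15,165],[0,0,0,-10,0,10,165],[0,0,0,-40,0,5,165],[0,0,0,-40,0,5,165],[0,0,0,0,0,0,165]]

```text
t: 10.12
tcp_pos: [0.5617, 0.0043, 0.1096]
eef_rot: [0.084, 0.702, 0.082, -0.702]
wrist_force: [-0.1, -0.1, 0.1]
width: 0.0301
```

```bash
python3 wl.py w10.png
```

```text
t 10.125 tcp [0.5617 0.0043 0.1096] bay [-0.049  -0.0004  0.1096] F [-0.1  -0.14  0.06] w 0.030098646464500285
R
 [[ 0.001  0.233 -0.973]
 [-0.003 -0.973 -0.233]
 [-1.     0.004  0.   ]] rotvec tool deg [-0.27  0.01 -0.2 ]
shift tool mm (cur) [94.1 -0.6 22.5]  (aligned) [94.1 -0.4 22.5]
tin px 316 29 75 87 bay 0.0708 -0.0011
```

View pics/w10.png

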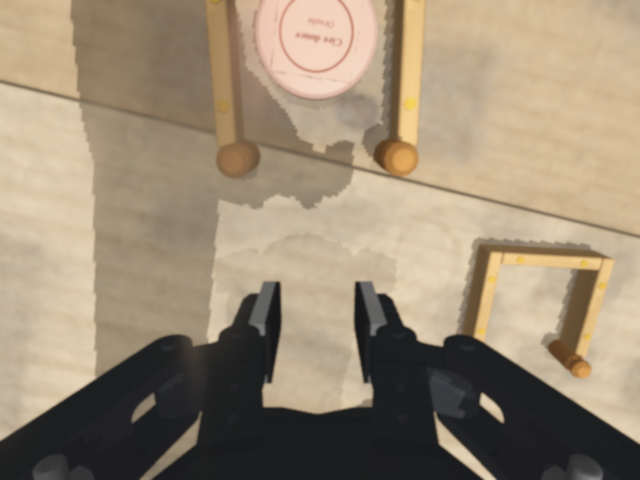

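Request:
drive_tool:
  rows:
    - [[0,0,0,-50,10,10,165],[0,0,0,-40,40,10,165],[0,0,0,0,50,0,165],[0,0,0,0,50,0,165],[0,0,0,0,50,0,165],[0,0,0,0,50,0,165],[0,0,0,0,0,0,165]]

```text
t: 11.05
tcp_pos: [0.5969, -0.2499, 0.193]
eef_rot: [-0.084, -0.697, -0.084, 0.707]
wrist_force: [-0.0, 0.1, -0.2]
width: 0.0303
```

```bash
python3 - <<'E'
from plan import *
show(b2w(0,0,.1)); grab('top','t11.png')
a=cv2.imread('pics/t11.png');cv2.imwrite('pics/c11.png',cv2.resize(a[150:250,240:350],None,fx=5.5,fy=5.5,interpolation=cv2.INTER_CUBIC))
b=cv2.imread('pics/t0.png');d=cv2.absdiff(a,b).max(2)
for n,(u,v) in dict(egg=(167,222),soap=(165,287),gift=(461,208),stamp=(454,268)).items(): print(n,(d[v-20:v+20,u-20:u+20]>40).sum())
from meas import tin
c,s,e,p=tin(a[:,:,::-1].copy(),(300,190))
for q in(c,e[0]):
    p=ray('top',*q,.028)[:2]-O;print(q,s,p@X,p@Y)
E
```

```text
t 11.05 tcp [ 0.5969 -0.2499  0.193 ] bay [-0.0751 -0.2557  0.193 ] F [-0.02  0.15 -0.18] w 0.030282986953921582
R
 [[-0.013  0.236 -0.972]
 [-0.002 -0.972 -0.236]
 [-1.    -0.001  0.013]] rotvec tool deg [-0.07  0.74  0.06]
shift tool mm (cur) [  92.3 -255.7  -76. ]  (aligned) [  93.  -255.7  -75.1]
egg 0
soap 0
gift 1303
stamp 601
[296.90292758 190.04006163] [283 176  29  29 649] 0.06709920713710171 -0.0005406838084589756
(296.9130554199219, 190.1521759033203) [283 176  29  29 649] 0.0668462721522503 -0.000495269231085308
```

View pics/c11.png

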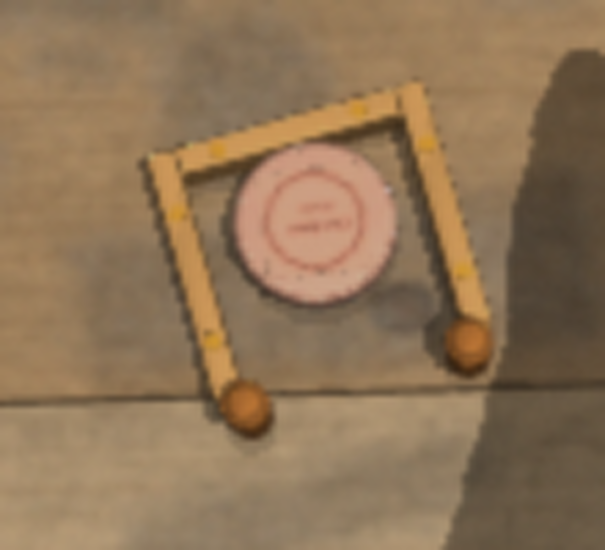

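View pics/t11.png

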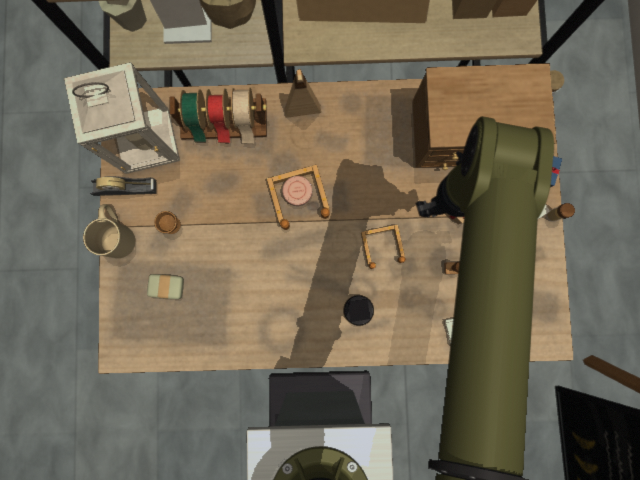

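The tin lies against the back rail in the crop and measures (0.067, -0.0005) in the bay frame. The arm hides the gift box and stamp from above, so I'll check those two in the side view and then hand in.

```bash
python3 - <<'E'
from h import *
grab('side','s12.png');a=cv2.imread('pics/s0.png');b=cv2.imread('pics/s12.png')
cv2.imwrite('pics/c12.png',np.hstack([cv2.resize(i[220:350,240:440],None,fx=2,fy=2) for i in(a,b)]))
E
```

View pics/c12.png

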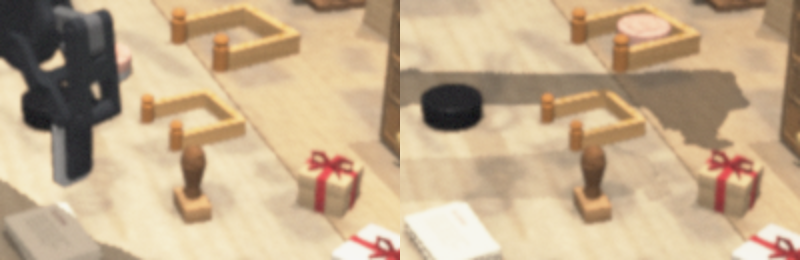

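The stamp and gift box stand exactly where they were, and the tin is flat in the bay.

```bash
python3 -c "
from workcell import ctrl
print(ctrl.job_done())"
```

```text
the job is handed in; nothing more can be done
None
```

The balm tin is home in the large bay, and I handed the job in at about 11 s of the 45 s allowed. I pushed it flat along the table with two fingertips held 30 mm apart behind it, through the gap between the posts to the back rail. Then I backed off and raised the arm clear.

**Last checks:**
- **Tin position:** the top view puts it at x ≈ 0.067 m, y ≈ -0.001 m in the bay frame, touching the back rail and flat.
- **Forces:** every wrist force reading, taken at the end of each move, stayed around 1 N.
- **Bystanders:** the egg cup and soap bar showed no change in the top view. The arm hid the gift box and stamp there, and the side view shows both where they started.

**Disagreements:**
- **Tin position:** the wrist camera read the tin at x ≈ 0.071 m. It also placed the back rail about 3 mm too deep, so I trusted the top view.
- **Descent:** the first one stopped 11 mm high near the arm's inner reach limit, and a second short one corrected it.

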